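# Transport-lock the flow-cell slide of an opened photometer

## Robot

A 6-joint arm with a two-finger parallel gripper is mounted at the origin on the work surface. World frame = base frame: x ahead of the robot, y to its left, z up, the work surface at z = 0. Lengths are in mm, angles in rad, forces in N, time in s.
With the tool pointing down it reaches from about 300 to 775 mm from the base axis. Payload 14.6 kg.
Tool frame: the origin (TCP) lies midway between the tips of the shut fingers; the grasp point (between the pads) lies 19 mm behind it; y points along the fingers, z is the direction in which the jaws open and shut, and the axes are right-handed (so a half turn about y gives the same grasp; the last joint's range is limited). The gripper opens to 94 mm and grips with 3 to 60 N. Pads are 16 mm wide; open, the fingers measure 119 mm over their backs; the gripper's body (75 mm by 177 mm) begins 78 mm behind the grasp point.
Start: joints at [-1.236, 0.3, 1.521, -0, 1.321, -0.067], TCP at [215.084, -506.19, 205.446] pointing down, gripper open.
Joint ranges: [-3.03, 3.03], [-0.79, 2.21], [0.23, 2.52], [-1.04, 4.18], [0, 3.07], [-2.55, 2.55]. Speed limits (rad/s): [2.22, 2.22, 2.57, 3.14, 3.14, 3.14].

## Interface

Orientations are given as [roll, pitch, yaw] about the fixed x, y, z axes, in that order (R = Rz(yaw) Ry(pitch) Rx(roll)).
In Python, from cell import manip gives the robot as it stands.
- The arm moves only by the tool play_rows, never from a script. Its argument "series" is a list of rows, each a list of 3 entries, a list of its own where there are three numbers: the shift along the tool's x, y, z in m, then the turn about the tool's y in rad, then the closure, from 0 (fully open) to 1 (shut). In form: [[[dx, dy, dz], twist, grip], ...]. A call has 1 to 20 rows; each row is the pose to reach, as a shift and turn from the pose measured when the call began, along the tool's axes at that moment; what a row does not reach only later rows make up. A row lasts 1/10 s, in which the tool goes at most 50 mm and 8.59 degrees, less where a joint would pass 70% of its speed; a pose out of reach is approached as far as the arm can. A call with a gripper value outside its range is refused whole. The fingers move at their own pace and stop on an object; "squeeze" is the grip in N (left out, the last holds). Time passes only in rows, so rows that repeat a pose let the fingers close. It gives the time, the measured TCP pose, the force and the opening at its end, in the units of the state.
- manip.read_state(): the state, without advancing time (a new reading comes with each control period).
- manip.camera(name): name is "side" or "top"; returns the picture (420x560x3 uint8, red, green, blue); there is no depth.
- manip.camera_params(name): a dict with "K" (3x3 intrinsics, pixels), "rvec" (rotation vector, rad) and "tvec" (3), from world to camera coordinates, as OpenCV has them. Camera axes: x right, y down, z forward; pixel columns grow to the right and rows downward; lengths in mm; the calibration is good to about 2 mm. A picture is of the moment at which its call begins. camera_params takes no time and is no camera call.
- manip.sign_off(): hands the job in, once; it reports no verdict.
The state is a dict: "clock": time; "joints": joint angles; "qd": joint speeds; "effort": joint torques, N m; "eef_pos": TCP position; "eef_rot": TCP orientation; "wrist_force": force on the tool from outside, world axes, zero at the start; "moment": the same for the moment, N m; "finger_gap": finger opening in mm.
Only numpy, scipy, OpenCV 4.12 (cv2) and the standard library are available. Lean on these libraries where they do the work, as an engineer would, in place of code of your own. Each camera call takes 0.05 s, during which the arm holds its last target. There are 200 camera calls.

## Task

The photometer module is being readied for moving: push its flow-cell slide gently home against the park stop, then run the thumb wedge along its ramp with firm thumb pressure until it jams tight behind the slide, and let go of it. Do not ram or force anything, and leave the other things on the bench where they are.

Things in the scene. Friction and masses are not known exactly. Their poses are not given: they have to be found in the camera images.
- module: Opened photometer module, fixed: silver deck 270 x 275 mm, top 20 mm above the bench, rim to 31 mm, finned black lamp house (79 mm high), grey detector house (72), circuit board. Origin on the bench under the deck; z up, x away from the robot at yaw 0, y left. All places are in this frame. The slide's rail runs along y at x = 30; the wedge's ramp crosses behind the slide's tail.
- slide: Flow-cell slide: aluminium bar 36 (x) x 130 (y) x 20 mm, moves only along y, on 1.5 N of friction; origin under its middle, 26 mm above the bench, axes as the module's. A steel cell block (top 70 mm above the origin) stands on its y +6 to +54 mm. Starts 30 to 74 mm short of home; home is towards +y, nose on the stop screw: origin then at y 33.8 to 36.2 of the module.
- wedge: Steel thumb wedge 110 mm long, 16 high, its thin end (12 mm) leading, captive on its ramp; moves only along (cos 10, sin 10 deg) of the module's x, y, up to 88 mm, on 1.2 N of friction. Origin under its lug, 27 mm above the bench; parked at x -100, y -57, it starts 0 to 8 mm on. Its front face is parallel to x and comes nearer the slide's tail as it advances.
- park_stop: Aluminium bracket 40 (x) x 22 (y) x 36 mm on the deck at x 30, y 124 of the module; origin under its middle, 20 mm above the bench. A white-tipped set screw stands out of it towards the slide (-y); its tip is 22.8 to 25.2 mm from the origin, set differently on each module and not measured. The slide's nose meets it: a hard stop, press with 15 N at most.
- lens_cap: Bystander: black cap, 28 mm across, 10 mm high, on the deck; origin under its middle.
- filter_ring: Bystander: aluminium filter ring, 25 mm across, 7 mm high, on the deck; origin under its middle.
- cuvette: Bystander: clear cuvette 12.5 x 45 x 12.5 mm lying on the deck; origin under its middle.
- screwdriver: Bystander: screwdriver lying on the bench at the module's right; origin under its middle.
- reagent: Bystander: white bottle with blue cap, 66 mm across, 150 mm high, at the module's left; origin under its middle.
- beaker: Bystander: glass beaker, 60 mm across, 75 mm high, at the module's right; origin under its middle.
- vial: Bystander: small amber vial, 24 mm across, 45 mm high, at the module's left; origin under its middle.
- cassette: Bystander: black pump cassette 85 x 26 x 22 mm on the bench at the module's left; origin under its middle.
- slide_lug (a point): Top middle of the slide's black thumb lug, by which it is pushed: 24 (x) x 12 (y) mm, 32 mm high, its top 78 mm above the bench, 43 mm towards -y from the slide's middle. Clear space of 43 mm to the cell block on its +y side, open on the others.
- slide_tail (a point): Middle of the slide's tail face, at its -y end, 36 mm above the bench. A brass thrust screw (14 mm across) stands 2.2 to 5.8 mm out of it, set differently on each module and not measured; the wedge's front face bears on this screw.
- wedge_lug (a point): Top middle of the wedge's black thumb lug, by which it is pushed: 12 (x) x 18 (y) mm, 36 mm high, top 79 mm above the bench. A keeper strip behind it (-y) is 48 mm high. Travel to the jam is 40 to 77 mm from the parked place, unknown until felt; then the push climbs about 4 N per mm. 10 to 15 N jams it well and it stays by friction; over 20 N strains the optics.
- wedge_nose (a point): Front corner of the wedge's thin end, where its 4 mm bevel begins, 35 mm above the bench. It can pass behind the slide's tail only when the slide is home or nearly so (within 3 mm is safe); otherwise it strikes the bar's side.

How it is judged (in metres and radians):
On the way:
1. the slide has been pushed home, or nearly so: its origin 31 mm or more along y of the module (y of slide in the frame of module above 0.031 m), for 0.2 s.
At the end, for the whole second after the job is handed in: The slide is against the park stop's screw and the wedge is jammed behind it on its own, 7 N or more at both faces, slide 32 mm or more along y of the module, all at rest; the other things stand where they were, within 15 mm and upright (contact force between wedge and slide above 7 N and contact force between slide and park_stop above 7 N and x of wedge in the frame of module above -0.068 m and linear speed of each of slide, wedge below 0.01 m/s and y of slide in the frame of module above 0.032 m); the robot touches nothing.
It fails at once if the slide is pressed on the park stop with more than 32 N (contact force between slide and park_stop above 32 N).
It fails at once if the wedge and the slide are pressed together with more than 32 N (contact force between wedge and slide above 32 N).
It fails at once if a bystander is moved by more than 15 mm (distance of any of lens_cap, filter_ring, cuvette, screwdriver, reagent, beaker, vial, cassette from where it was at the start of the episode above 0.015 m).
It fails at once if a standing bystander is tipped (angle between any of reagent, beaker, vial's own z axis and vertical above 0.4 rad).
It also fails if it takes over 51 s, if anything falls off the work surface, if the arm or the gripper's body presses on something with over 40 N, if the wrist force passes 120 N, or if a joint passes its speed limit or range.

## Working session

There is one attempt and no reset: what is moved stays moved. The work goes in short steps, Python scripts to look and compute and a tool call to move; the robot and the scene stay as the last step left them, time stands still between calls to the robot, and variables do not carry over. Pictures are saved under pics/ and viewed, about 8 in all and at most 12, crops included, and the job is handed in when it is done.

Besides the shell and the picture viewer there is one more tool, called after "Request:" as name(argument=value, ...) on one line, values as JSON. play_rows: Moves the arm, as the interface text tells. Its arguments: {"type":"object","properties":{"series":{"type":"array","items":{"type":"array"}},"squeeze":{"type":"number"}},"required":["series"]}

```bash
mkdir -p pics; python3 - <<'E'
from cell import manip
import cv2
for n in("top","side"):
    cv2.imwrite(f"pics/{n}0.png",cv2.resize(manip.camera(n)[:,:,::-1],(800,600),interpolation=cv2.INTER_CUBIC))
    print(n,manip.camera_params(n))
print(manip.read_state())
E
```

```text
top {'K': array([[443.19728129,   0.        , 274.25487479],
       [  0.        , 443.19728129, 206.96131283],
       [  0.        ,   0.        ,   1.        ]]), 'rvec': array([ 2.13180583, -2.14316225,  0.16899872]), 'tvec': array([ 76.55397212, 572.69870619, 833.64340986])}
side {'K': array([[504.56691372,   0.        , 273.77720364],
       [  0.        , 504.56691372, 211.20170963],
       [  0.        ,   0.        ,   1.        ]]), 'rvec': array([ 2.37650105, -0.76268621,  0.25028582]), 'tvec': array([-421.44527437,  332.6440743 ,  784.95389629])}
{'clock': 0.1, 'joints': array([-1.23556932e+00,  3.00421719e-01,  1.52151932e+00,  2.23583265e-05,
        1.32067693e+00, -6.66177802e-02]), 'qd': array([-0.00159659, -0.00100019, -0.00053535,  0.00104851, -0.00203665,
       -0.00065138]), 'effort': array([ 1.33249112e-03, -5.32642865e+01, -3.53285193e+01,  7.09897815e-02,
        2.35075696e-02, -4.98699228e-05]), 'eef_pos': array([ 215.03220838, -505.9727734 ,  204.939535  ]), 'eef_rot': array([-1.57181793e+00,  8.98626677e-05, -2.73975346e+00]), 'wrist_force': array([ 0.54554894, -0.60240559,  0.0771735 ]), 'moment': array([-0.0074089 ,  0.0434268 , -0.02958687]), 'finger_gap': 94.13437290283323}
```

View pics/top0.png

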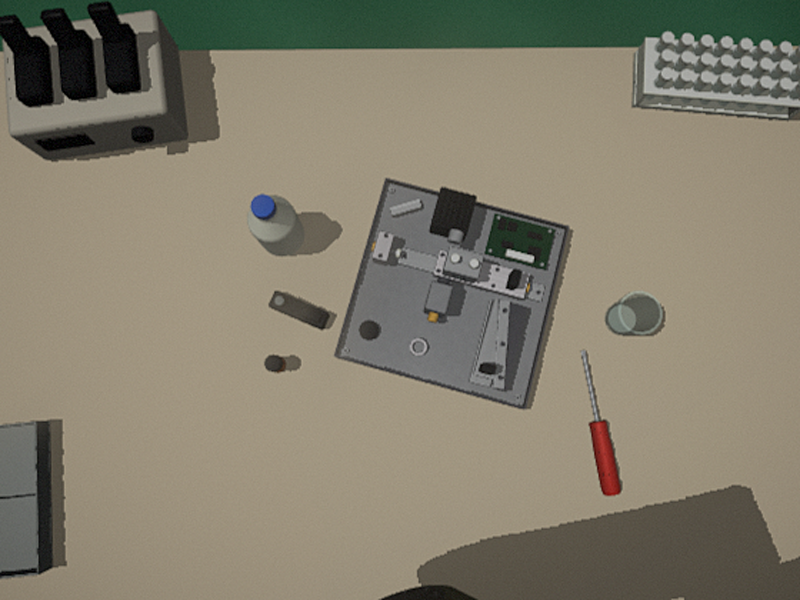

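View pics/side0.png

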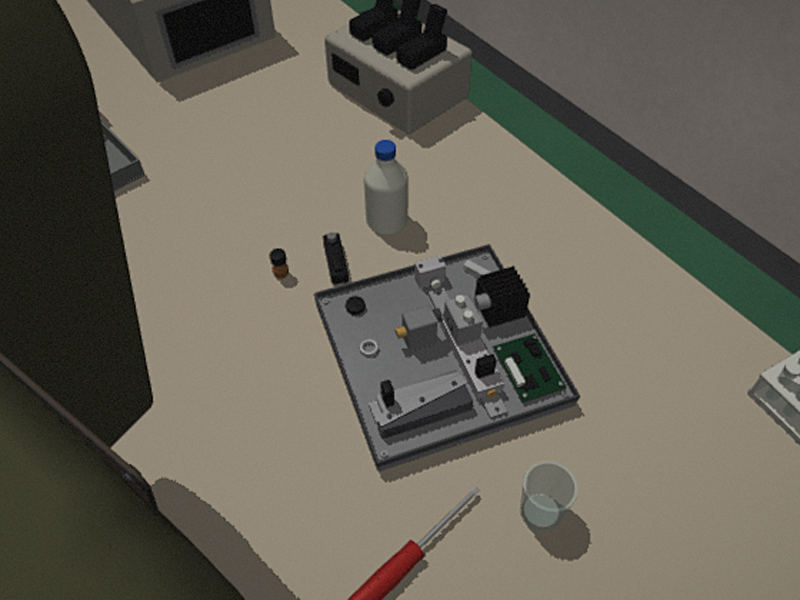

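Top picture (800x600): module corners at about (387,180), (568,228), (526,407), (337,354). The slide lug is near (514,278) and the wedge lug near (487,368). Next I'll work from enlarged crops.

```bash
python3 - <<'E'
from cell import manip
import cv2
a=manip.camera("top")[:,:,::-1]; b=manip.camera("side")[:,:,::-1]
cv2.imwrite("pics/t1.png",cv2.resize(a[120:295,225:405],None,fx=3.4,fy=3.4,interpolation=cv2.INTER_CUBIC))
cv2.imwrite("pics/s1.png",cv2.resize(b[165:330,215:410],None,fx=3.6,fy=3.6,interpolation=cv2.INTER_CUBIC))
E
```

```text
(no output)
```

View pics/t1.png

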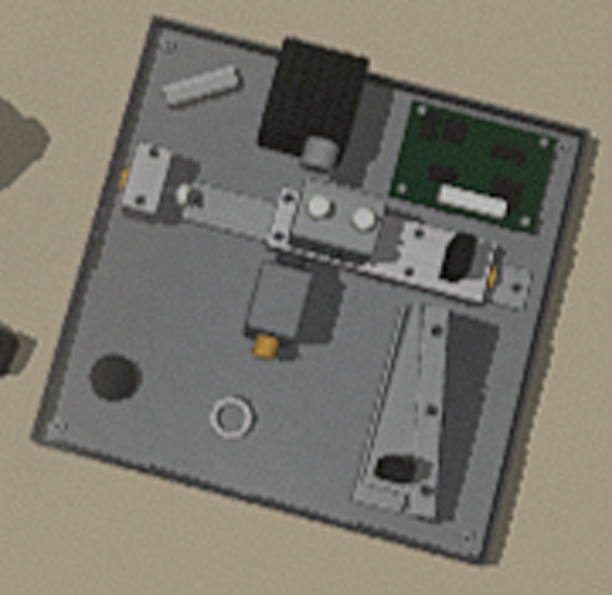

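View pics/s1.png

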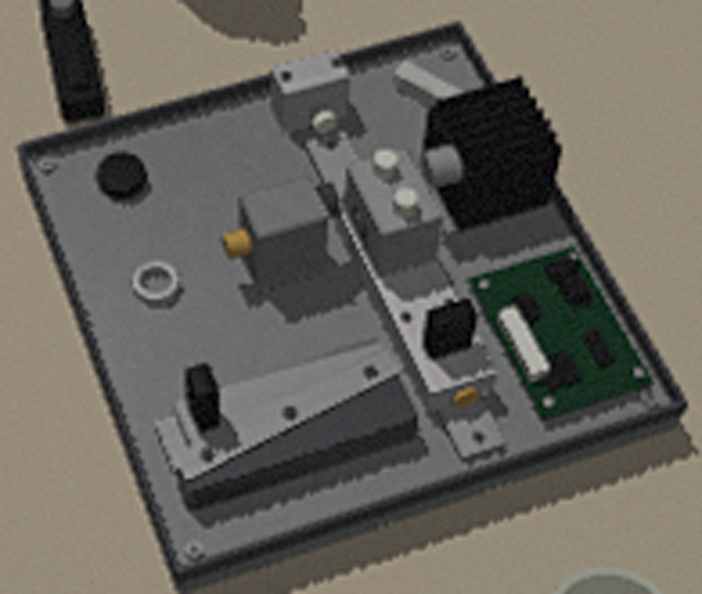

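```bash
cat > h.py <<'E'
from cell import manip
import cv2, numpy as np
from scipy.optimize import least_squares
P={n:manip.camera_params(n) for n in("top","side")}
def proj(n,X): return cv2.projectPoints(np.float64(X).reshape(-1,1,3),P[n]["rvec"],P[n]["tvec"],P[n]["K"],None)[0][:,0]
crop={"top":(225,120,3.4),"side":(215,165,3.6)}
def px(n,p): o=crop[n]; return (np.array(p,float)+.5)/o[2]-.5+[o[0],o[1]]
def world(m,X):
    c,s=np.cos(m[2]),np.sin(m[2]); X=np.atleast_2d(np.float64(X))
    return np.c_[m[0]+c*X[:,0]-s*X[:,1],m[1]+s*X[:,0]+c*X[:,1],X[:,2]]
def slug(s): return [30,s-43,78]
def wlug(w): return [-100+w*np.cos(np.radians(10)),-57+w*np.sin(np.radians(10)),79]
E
cat > fit.py <<'E'
from h import *
C=[[135,137.5,31],[135,-137.5,31],[-135,-137.5,31],[-135,137.5,31]]
obs={"top":[(155,17),(590,131),(488,563),(33,437),(464,257),(401,468)],"side":[(458,22),(685,405),(180,580),(20,147),(449,315),(200,373)]}
def f(p):
    X=world(p[:3],C+[slug(p[3]),wlug(p[4])]); r=[]
    for k,n in enumerate(obs): r.append(proj(n,X)-px(n,obs[n])+p[5+2*k:7+2*k])
    return np.r_[np.ravel(r),p[5:]*.7]
r=least_squares(f,[550,-80,-.26,-15,4,0,0,0,0]); p=r.x
print(p.round(3)); print(r.fun.round(1))
print("slide lug",world(p[:3],slug(p[3])),"wedge lug",world(p[:3],wlug(p[4])), "slide home at lug", world(p[:3],slug(35)))
for n in("top","side"):
    a=manip.camera(n)[:,:,::-1]; o=crop[n]
    h,w=(175,180) if n=="top" else (165,195)
    a=cv2.resize(a[o[1]:o[1]+h,o[0]:o[0]+w],None,fx=o[2],fy=o[2],interpolation=cv2.INTER_CUBIC)
    k=0 if n=="top" else 1
    def draw(X,col):
        q=(proj(n,world(p[:3],X))+p[5+2*k:7+2*k]-[o[0],o[1]]+.5)*o[2]
        cv2.polylines(a,[q.astype(int)],True,col,1)
    draw(C,(0,0,255))
    def box(c,hx,hy): return [[c[0]+i*hx,c[1]+j*hy,c[2]] for i,j in((1,1),(1,-1),(-1,-1),(-1,1))]
    draw(box(slug(p[3]),12,6),(0,255,0)); draw(box(wlug(p[4]),6,9),(0,255,0))
    draw(box([30,p[3],46],18,65),(255,255,0)); draw(box([30,124,56],20,11),(255,0,255)); draw(box([30,p[3]+30,96],18,24),(0,255,255))
    cv2.imwrite(f"pics/fit_{n}.png",a)
i=[cv2.imread(f"pics/fit_{n}.png") for n in("top","side")]
i=[cv2.resize(x,(400,int(x.shape[0]*400/x.shape[1]))) for x in i]
E
python3 fit.py
```

```text
[ 5.83811e+02 -1.70110e+01 -2.68000e-01 -2.91010e+01  1.77800e+00
 -2.24000e-01  4.01000e-01  1.51000e-01 -1.73000e-01]
[ 0.3 -0.2  1.6 -0.6  1.8  1.3  0.8  1.8  0.3 -1.6 -4.8 -0.9  0.2  0.6
  1.7  0.6 -0.   0.5 -1.3  1.   1.  -0.5 -1.7 -2.1 -0.2  0.3  0.1 -0.1]
slide lug [[593.65204296 -94.48220443  78.        ]] wedge lug [[474.05925847 -45.66828317  79.        ]] slide home at lug [[610.62283408 -32.66846343  78.        ]]
```

View pics/fit_top.png

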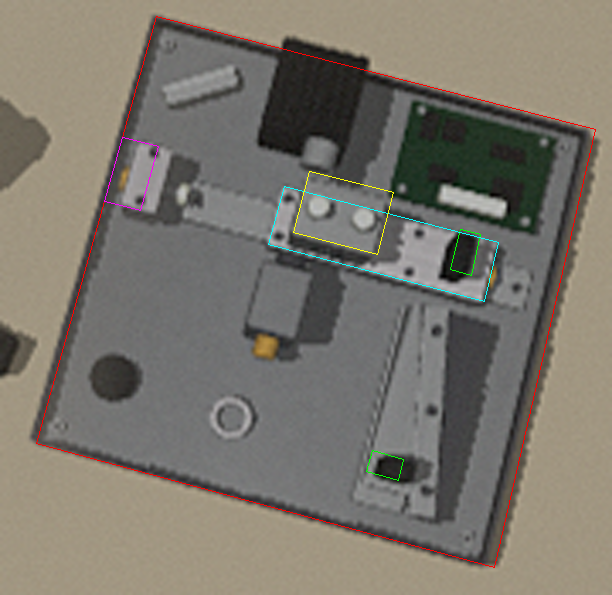

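View pics/fit_side.png

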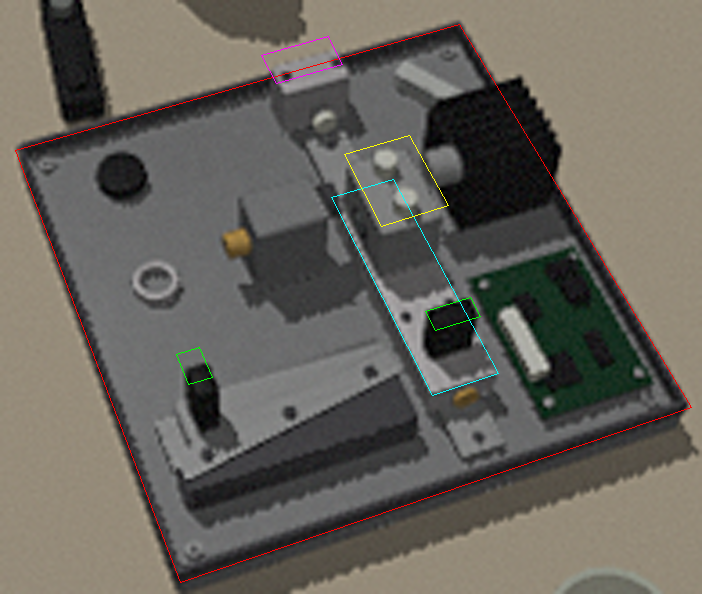

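The overlay fits the deck rim and the slide. The park-stop box sits about 10 mm too far in +y, so the deck isn't centred on the module origin. I'll refit with a free deck offset, using the bracket and cell block as well.

```bash
python3 - <<'E'
s=open('fit.py').read()
s=s.replace('(401,468)]','(403,468),(147,178),(487,301),(267,248),(342,213)]').replace('(200,373)]','(200,374),(311,73),(430,390),(496,373),(395,178)]')
s=s.replace('X=world(p[:3],C+[slug(p[3]),wlug(p[4])]); r=[]','r=[]')
s=s.replace('for k,n in enumerate(obs): r','''for k,n in enumerate(obs):
        sc=[[12,p[3]-65,46],[12,p[3]+65,46]] if n=="top" else [[12,p[3]-65,46],[48,p[3]-65,46]]
        X=world(p[:3],[[c[0]+p[9],c[1]+p[10],c[2]] for c in C]+[slug(p[3]),wlug(p[4]),[30,124,56]]+sc+[[30,p[3]+30,96]])
        r''')
s=s.replace("p[5:]*.7","p[5:9]*.7").replace("4,0,0,0,0]","4,0,0,0,0,0,10]")
s=s.replace("draw(C,","draw([[c[0]+p[9],c[1]+p[10],c[2]] for c in C],")
s=s.replace('cv2.imwrite(f"pics/fit','cv2.imwrite(f"pics/fitb').replace('imread(f"pics/fit','imread(f"pics/fitb').replace("round(1))","round(1)[:40].reshape(2,10,2).tolist())")
s=s[:s.index('i=[cv2')]
open('fit.py','w').write(s)
E
python3 fit.py; python3 -c "
import cv2,numpy as np
a=cv2.imread('pics/fitb_top.png')[100:540,220:620];b=cv2.imread('pics/fitb_side.png')[40:480,150:550]
cv2.imwrite('pics/fc.png',np.hstack([a[:,:390],b]))"
```

```text
[ 5.81034e+02 -2.49100e+01 -2.73000e-01 -1.92920e+01  3.77700e+00
  3.34000e-01  7.38000e-01  3.22000e-01  1.28000e-01  1.23200e+00
  1.14770e+01]
[[[-0.1, -0.8], [1.0, -0.5], [0.5, 1.1], [-0.3, 1.0], [0.1, -1.0], [-0.8, -0.1], [0.0, 0.0], [-1.1, 0.6], [0.2, -0.8], [0.2, 0.1]], [[0.5, -0.0], [1.2, -0.2], [-0.6, -1.2], [-1.0, -0.3], [0.4, -0.6], [0.6, 1.2], [-0.8, -0.5], [-0.1, 1.3], [0.0, -0.0], [-0.3, 0.2]]]
slide lug [[593.12712055 -92.98398664  78.        ]] wedge lug [[473.12753839 -53.20656342  79.        ]] slide home at lug [[607.76623402 -40.70279153  78.        ]]
```

View pics/fc.png

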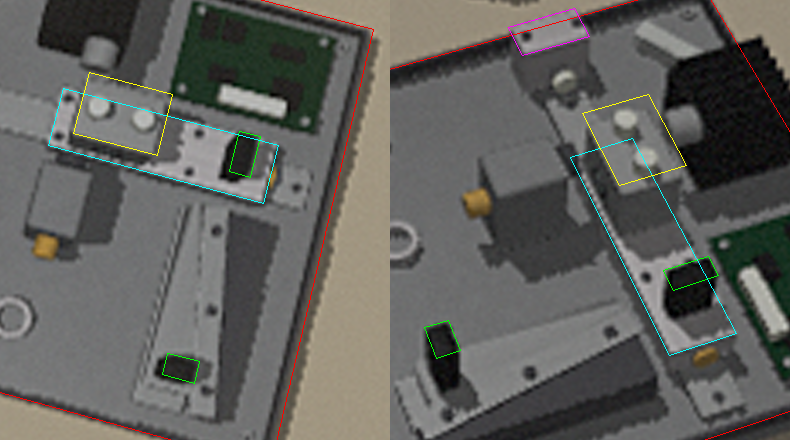

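Request:
play_rows(series=[[[-0.04,0.005,-0.017],-0.08,1],[[-0.08,0.01,-0.034],-0.16,1],[[-0.12,0.014,-0.051],-0.24,1],[[-0.16,0.018,-0.068],-0.32,1],[[-0.2,0.022,-0.085],-0.4,1],[[-0.24,0.027,-0.102],-0.48,1],[[-0.28,0.032,-0.119],-0.56,1],[[-0.32,0.036,-0.136],-0.64,1],[[-0.36,0.04,-0.153],-0.72,1],[[-0.4,0.045,-0.17],-0.8,1],[[-0.44,0.05,-0.187],-0.896,1],[[-0.47,0.055,-0.2],-0.896,1],[[-0.4896,0.055,-0.2073],-0.896,1],[[-0.4896,0.055,-0.2073],-0.896,1],[[-0.4896,0.055,-0.2073],-0.896,1]], squeeze=20)

```text
clock: 1.9
eef_pos: [584.4, -123.9, 150.2]
eef_rot: [-1.571, 0.0, -1.843]
wrist_force: [0.6, -0.6, -0.8]
finger_gap: 0.3
```

Request:
play_rows(series=[[[0,0.03,0],0,1],[[0,0.06,0],0,1],[[0,0.085,0],0,1],[[0,0.094,0],0,1],[[0,0.094,0],0,1],[[-0.005,0.094,0],0,1],[[-0.01,0.094,0],0,1],[[-0.01,0.094,0],0,1]])

```text
clock: 2.7
eef_pos: [587.6, -113.7, 57.3]
eef_rot: [-1.57, 0.0, -1.843]
wrist_force: [0.6, 0.5, 0.3]
finger_gap: 0.4
```

```bash
cat > look.py <<'E'
from h import *
import sys
im=[]
for n,(x,y,w,h) in (("top",(225,120,180,175)),("side",(215,165,195,175))):
    im.append(cv2.resize(manip.camera(n)[y:y+h,x:x+w,::-1],(390,380),interpolation=cv2.INTER_CUBIC))
cv2.imwrite(f"pics/{sys.argv[1]}.png",np.hstack(im))
E
python3 look.py l1
```

```text
(no output)
```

View pics/l1.png

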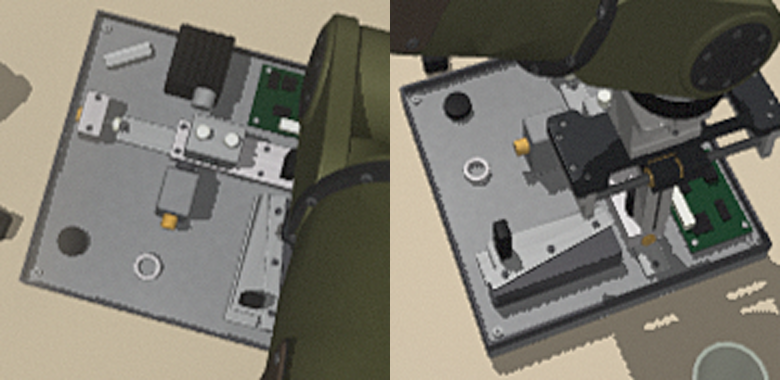

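The shut fingers are behind the slide lug, over the tail, on the rail line (module x ≈ 30). I expect home after about 62 mm of motion, so I'll do most of it and then feel for contact.

Request:
play_rows(series=[[[-0.004,0,0],0,1],[[-0.008,0,0],0,1],[[-0.011,0,0],0,1],[[-0.014,0,0],0,1],[[-0.018,0,0],0,1],[[-0.022,0,0],0,1],[[-0.026,0,0],0,1],[[-0.03,0,0],0,1],[[-0.034,0,0],0,1],[[-0.038,0,0],0,1],[[-0.042,0,0],0,1],[[-0.046,0,0],0,1],[[-0.049,0,0],0,1],[[-0.051,0,0],0,1],[[-0.052,0,0],0,1],[[-0.052,0,0],0,1]])

```text
clock: 4.4
eef_pos: [601.1, -63.8, 56.7]
eef_rot: [-1.571, 0.0, -1.843]
wrist_force: [0.2, -0.2, 0.0]
finger_gap: 0.1
```

Request:
play_rows(series=[[[-0.001,0,0],0,1],[[-0.002,0,0],0,1],[[-0.003,0,0],0,1],[[-0.004,0,0],0,1],[[-0.005,0,0],0,1],[[-0.006,0,0],0,1]])

```text
clock: 5.0
eef_pos: [602.8, -57.9, 56.7]
eef_rot: [-1.571, 0.0, -1.843]
wrist_force: [0.3, -1.8, 0.9]
finger_gap: 0.4
```

Request:
play_rows(series=[[[-0.0005,0,0],0,1],[[-0.001,0,0],0,1],[[-0.0015,0,0],0,1],[[-0.002,0,0],0,1]])

```text
clock: 5.4
eef_pos: [603.0, -57.2, 56.7]
eef_rot: [-1.571, -0.002, -1.843]
wrist_force: [-3.1, -13.6, 2.7]
finger_gap: 0.2
```

Contact at the expected place, 14 N, so the slide is on the stop. I'll back off, lift, and go to the wedge.

Request:
play_rows(series=[[[0.001,0,0],0,1],[[0.003,0,0],0,1],[[0.01,0,0],0,1],[[0.015,0,0],0,1],[[0.015,-0.04,0],0,1],[[0.015,-0.08,0],0,1],[[0.015,-0.1,0],0,1],[[0.015,-0.1,-0.05],0,1],[[0.015,-0.1,-0.1],0,1],[[0.015,-0.1,-0.15],0,1],[[0.015,-0.1,-0.2],0,1],[[0.015,-0.1,-0.2],0,1]])

```text
clock: 6.6
eef_pos: [401.7, -16.8, 156.4]
eef_rot: [-1.573, -0.002, -1.842]
wrist_force: [1.3, -0.4, 0.5]
finger_gap: 0.5
```

```bash
python3 look.py l2
```

```text
(no output)
```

View pics/l2.png

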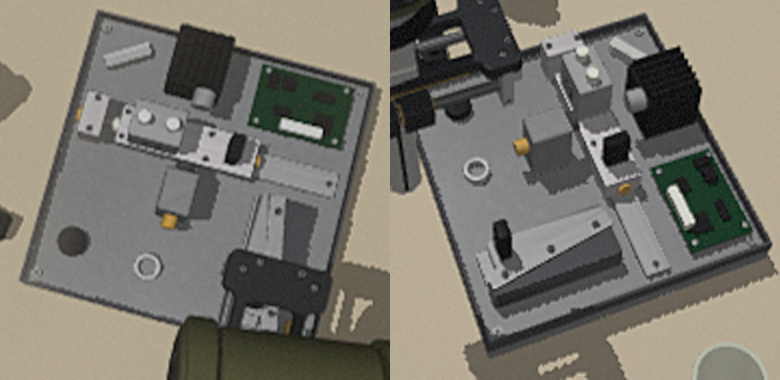

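The slide's nose is on the white screw tip, at (118,125) in the left half. Next I go behind the wedge lug.

Request:
play_rows(series=[[[0.016,0,0.02],0,1],[[0.016,0,0.04],0,1],[[0.016,0.01,0.048],0,1],[[0.016,0.04,0.048],0,1],[[0.016,0.07,0.048],0,1],[[0.016,0.09,0.048],0,1],[[0.016,0.098,0.048],0,1],[[0.016,0.098,0.048],0,1],[[0.016,0.098,0.048],0,1]])

```text
clock: 7.6
eef_pos: [449.2, -46.4, 60.3]
eef_rot: [-1.568, -0.001, -1.843]
wrist_force: [0.9, -0.1, -0.6]
finger_gap: 0.5
```

```bash
python3 look.py l3
```

```text
(no output)
```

View pics/l3.png

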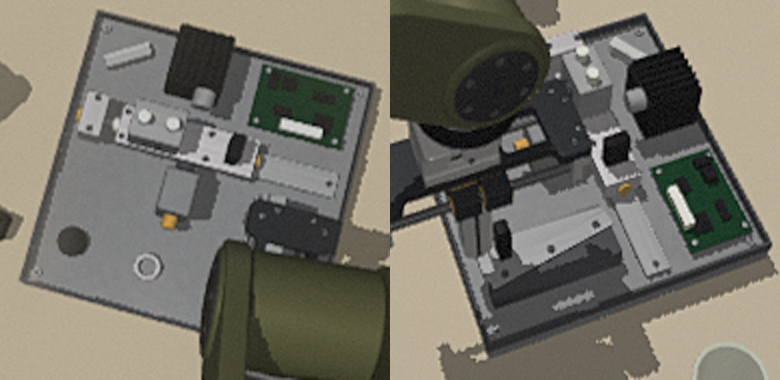

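Finger is lined up behind the wedge lug, about 6 mm off. I'll run it along the 10° line to just short of the earliest possible jam.

Request:
play_rows(series=[[[-0.0003,0,0.002],0,1],[[-0.0007,0,0.004],0,1],[[-0.001,0,0.006],0,1],[[-0.0014,0,0.008],0,1],[[-0.002,0,0.011],0,1],[[-0.0025,0,0.014],0,1],[[-0.003,0,0.017],0,1],[[-0.0035,0,0.02],0,1],[[-0.004,0,0.023],0,1],[[-0.0046,0,0.026],0,1],[[-0.0051,0,0.029],0,1],[[-0.0056,0,0.032],0,1],[[-0.006,0,0.034],0,1],[[-0.0063,0,0.036],0,1],[[-0.0065,0,0.037],0,1],[[-0.0065,0,0.037],0,1]])

```text
clock: 9.3
eef_pos: [486.8, -50.1, 60.7]
eef_rot: [-1.567, -0.001, -1.843]
wrist_force: [0.2, 0.0, -1.2]
finger_gap: 0.5
```

Request:
play_rows(series=[[[-0.0002,0,0.001],0,1],[[-0.0004,0,0.002],0,1],[[-0.0005,0,0.003],0,1]])

```text
clock: 9.6
eef_pos: [489.9, -50.4, 60.7]
eef_rot: [-1.567, -0.001, -1.843]
wrist_force: [-1.3, 0.9, -0.2]
finger_gap: 0.6
```

Request:
play_rows(series=[[[-0.0002,0,0.001],0,1],[[-0.0004,0,0.002],0,1],[[-0.0005,0,0.003],0,1]])

```text
clock: 9.9
eef_pos: [493.0, -50.8, 60.8]
eef_rot: [-1.567, -0.001, -1.843]
wrist_force: [-1.7, -1.2, -0.1]
finger_gap: 0.4
```

Request:
play_rows(series=[[[-0.0002,0,0.001],0,1],[[-0.0004,0,0.002],0,1],[[-0.0005,0,0.003],0,1]])

```text
clock: 10.2
eef_pos: [496.1, -51.1, 60.7]
eef_rot: [-1.567, -0.001, -1.843]
wrist_force: [-2.3, -0.9, -0.0]
finger_gap: 0.3
```

Request:
play_rows(series=[[[-0.0002,0,0.001],0,1],[[-0.0004,0,0.002],0,1],[[-0.0005,0,0.003],0,1]])

```text
clock: 10.5
eef_pos: [499.2, -51.4, 60.8]
eef_rot: [-1.567, -0.001, -1.843]
wrist_force: [-0.5, -0.4, 0.2]
finger_gap: 0.3
```

Request:
play_rows(series=[[[-0.0002,0,0.001],0,1],[[-0.0004,0,0.002],0,1],[[-0.0005,0,0.003],0,1]])

```text
clock: 10.8
eef_pos: [502.1, -51.7, 60.7]
eef_rot: [-1.568, -0.001, -1.843]
wrist_force: [-2.9, 0.4, 2.6]
finger_gap: 0.2
```

Request:
play_rows(series=[[[-0.0002,0,0.001],0,1],[[-0.0004,0,0.002],0,1]])

```text
clock: 11.0
eef_pos: [503.7, -51.8, 60.7]
eef_rot: [-1.569, -0.001, -1.843]
wrist_force: [-8.5, -0.2, 5.5]
finger_gap: 0.6
```

Request:
play_rows(series=[[[-0.0001,0,0.0006],0,1],[[-0.0002,0,0.0012],0,1]])

```text
clock: 11.2
eef_pos: [504.2, -51.9, 60.7]
eef_rot: [-1.571, -0.002, -1.843]
wrist_force: [-9.9, 1.2, 7.0]
finger_gap: 0.5
```

Request:
play_rows(series=[[[-0.0002,0,0.001],0,1],[[-0.0003,0,0.0018],0,1],[[-0.0003,0,0.0018],0,1]])

```text
clock: 11.5
eef_pos: [505.1, -52.0, 60.7]
eef_rot: [-1.574, -0.002, -1.843]
wrist_force: [-10.4, 0.9, 7.0]
finger_gap: 0.3
```

Request:
play_rows(series=[[[-0.0002,0,0.001],0,1],[[-0.0003,0,0.002],0,1],[[-0.0003,0,0.002],0,1]])

```text
clock: 11.8
eef_pos: [505.9, -52.1, 60.7]
eef_rot: [-1.577, -0.003, -1.843]
wrist_force: [-13.1, 1.6, 9.6]
finger_gap: 0.3
```

13 N push, inside the 10–15 N window. Letting go: back straight off, lift clear, look.

Request:
play_rows(series=[[[0.0002,0,-0.001],0,1],[[0.0005,0,-0.003],0,1],[[0.001,0,-0.008],0,1],[[0.002,0,-0.016],0,1],[[0.002,-0.02,-0.02],0,1],[[0.002,-0.06,-0.02],0,1],[[0.002,-0.1,-0.02],0,1],[[0.002,-0.1,-0.07],0,1],[[0.002,-0.1,-0.12],0,1],[[0.002,-0.1,-0.14],0,1],[[0.002,-0.1,-0.14],0,1],[[0.002,-0.1,-0.14],0,1]])

```text
clock: 13.0
eef_pos: [371.4, -16.3, 161.9]
eef_rot: [-1.576, -0.002, -1.843]
wrist_force: [-0.7, 0.1, -0.1]
finger_gap: 0.5
```

```bash
python3 look.py l4
```

```text
(no output)
```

View pics/l4.png

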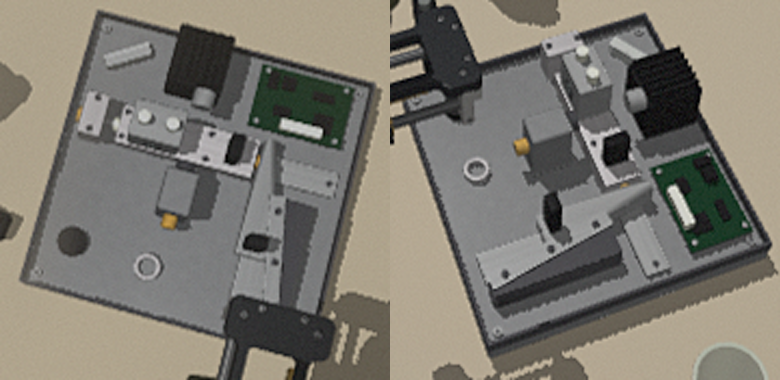

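Wedge is behind the brass screw and the slide is still on the stop. The last push carried 9.6 N vertically as well, and that load adds ramp friction. I have the time, so I'll check the jam with one more gentle push with the vertical load eased.

Request:
play_rows(series=[[[0,0,0.04],0,1],[[0,0,0.08],0,1],[[-0.0005,0,0.112],0,1],[[-0.0005,0.03,0.115],0,1],[[-0.0005,0.07,0.115],0,1],[[-0.0005,0.097,0.115],0,1],[[-0.0005,0.099,0.117],0,1],[[-0.0005,0.099,0.124],0,1],[[-0.0006,0.099,0.129],0,1],[[-0.0007,0.099,0.133],0,1],[[-0.0007,0.099,0.133],0,1]])

```text
clock: 14.2
eef_pos: [500.4, -51.9, 62.8]
eef_rot: [-1.575, -0.002, -1.843]
wrist_force: [-0.3, -0.3, -0.4]
finger_gap: 0.4
```

Request:
play_rows(series=[[[-0.0002,0,0.001],0,1],[[-0.0004,0,0.002],0,1],[[-0.0005,0,0.003],0,1],[[-0.0005,0,0.003],0,1]])

```text
clock: 14.6
eef_pos: [503.5, -52.2, 62.8]
eef_rot: [-1.575, -0.002, -1.843]
wrist_force: [0.0, 1.2, -0.2]
finger_gap: 0.5
```

Request:
play_rows(series=[[[-0.0002,-0.0001,0.001],0,1],[[-0.0003,-0.0002,0.002],0,1],[[-0.0003,-0.0002,0.002],0,1]])

```text
clock: 14.9
eef_pos: [505.5, -52.4, 63.0]
eef_rot: [-1.575, -0.002, -1.843]
wrist_force: [-0.7, -0.9, 1.2]
finger_gap: 0.6
```

Request:
play_rows(series=[[[-0.0002,-0.0003,0.001],0,1],[[-0.0002,-0.0005,0.0014],0,1],[[-0.0002,-0.0005,0.0014],0,1]])

```text
clock: 15.2
eef_pos: [505.7, -52.4, 63.0]
eef_rot: [-1.579, -0.003, -1.843]
wrist_force: [-9.5, 0.6, 3.4]
finger_gap: 0.1
```

Request:
play_rows(series=[[[-0.0002,-0.0005,0.001],0,1],[[-0.0003,-0.001,0.0018],0,1],[[-0.0003,-0.001,0.0018],0,1]])

```text
clock: 15.5
eef_pos: [505.7, -52.4, 63.1]
eef_rot: [-1.583, -0.004, -1.843]
wrist_force: [-9.7, -0.4, -0.6]
finger_gap: 0.7
```

Request:
play_rows(series=[[[-0.0003,-0.0003,0.0016],0,1],[[-0.0004,-0.0005,0.0024],0,1],[[-0.0004,-0.0005,0.0024],0,1]])

```text
clock: 15.8
eef_pos: [506.0, -52.4, 63.0]
eef_rot: [-1.589, -0.004, -1.843]
wrist_force: [-14.5, 1.1, 6.9]
finger_gap: 0.4
```

14.5 N with only 0.3 mm of movement, so it is well jammed. Releasing.

Request:
play_rows(series=[[[0.0002,0,-0.001],0,1],[[0.0005,0,-0.003],0,1],[[0.001,0,-0.008],0,1],[[0.002,0,-0.016],0,1],[[0.002,-0.02,-0.02],0,1],[[0.002,-0.06,-0.02],0,1],[[0.002,-0.1,-0.02],0,1],[[0.002,-0.1,-0.07],0,1],[[0.002,-0.1,-0.12],0,1],[[0.002,-0.1,-0.14],0,1],[[0.002,-0.1,-0.14],0,1],[[0.002,-0.1,-0.14],0,1]])

```text
clock: 17.0
eef_pos: [372.8, -16.8, 166.0]
eef_rot: [-1.587, -0.004, -1.843]
wrist_force: [-0.2, -0.3, 0.3]
finger_gap: -0.1
```

```bash
python3 - <<'E'
from cell import manip
import cv2
a=[cv2.resize(manip.camera(n)[:,:,::-1],(400,300)) for n in("top","side")]
cv2.imwrite("pics/end.png",cv2.hconcat(a))
E
```

```text
(no output)
```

View pics/end.png

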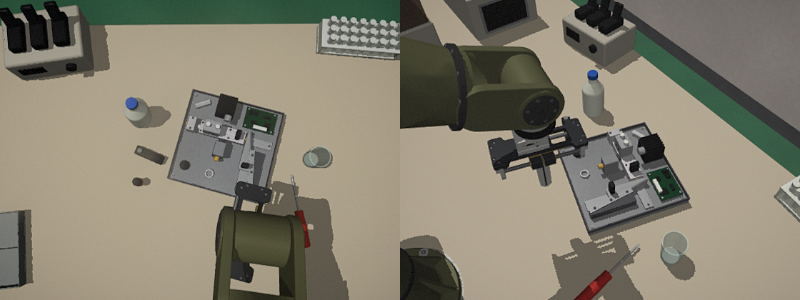

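Everything stands as at the start, the slide and wedge are in place, and the arm is clear. Handing in.

```bash
python3 -c "
from cell import manip
print(manip.sign_off())"
```

```text
the job is handed in; nothing more can be done
None
```

The slide is home against the park stop, the wedge is jammed behind it and let go, and the job is handed in at about 17 s of the 51 s.

- **Slide:** I pushed it home by its lug; the last push read about 14 N at the wrist. The pictures show its nose on the white screw tip. My position estimate put it at y ≈ 32 mm, about 2 mm below the 33.8 to 36.2 mm given for home. I took that as camera and finger-size error, because it stopped hard there.
- **Wedge:** I ran it along its 10° ramp until it jammed at about 13 N, roughly 54 mm from the parked place. That push also carried about 10 N of vertical load, so I let go and checked it with a second push. It had not slipped back, and it moved only about 0.3 mm under 14.5 N.
- **Last checks:** after release the wrist force was about zero and the arm was clear of the module. In the last picture the wedge is behind the brass screw and the bystanders look unmoved and upright, though the arm hides part of the scene.
- **Not measured:** the contact forces left at the two faces could not be read directly.

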